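# Swing the jig fence to its stop and pin it

## Robot

A 6-joint arm with a two-finger parallel gripper is mounted at the origin on the work surface. World frame = base frame: x ahead of the robot, y to its left, z up, the work surface at z = 0. Lengths are in mm, angles in rad, forces in N, time in s.
With the tool pointing down it reaches from about 300 to 775 mm from the base axis. Payload 14.6 kg.
Tool frame: the origin (TCP) lies between the finger pads; the fingertips stand manip.tip_reach ahead of it and the grasp point (between the pads) lies 5 mm behind it (manip.tip_reach is the distance from the TCP to the fingertips, in mm); z points along the fingers, y is the line along which they close (so a half turn about z gives the same grasp; the last joint's range is limited). The gripper opens to 94 mm and grips with 3 to 60 N. Pads are 16 mm wide; open, the fingers measure 119 mm over their backs; the gripper's body (75 mm by 177 mm) begins 78 mm behind the grasp point.
Start: joints at [-1.35, 0.3, 1.521, -0, 1.321, -0.067], TCP at [156.107, -527.371, 219.446] pointing down, gripper open.
Joint ranges: [-3.03, 3.03], [-0.79, 2.21], [0.23, 2.52], [-1.04, 4.18], [0, 3.07], [-2.55, 2.55]. Speed limits (rad/s): [2.22, 2.22, 2.57, 3.14, 3.14, 3.14].

## Interface

Orientations are given as [roll, pitch, yaw] about the fixed x, y, z axes, in that order (R = Rz(yaw) Ry(pitch) Rx(roll)).
In Python, from cell import manip gives the robot as it stands. The module is installed in compiled form; this text tells all that it offers.
- The arm moves only by the shell command python3 -m creep 'ROWS' [FORCE]. ROWS is JSON, a list of rows, each a list of 3 entries, a list of its own where there are three numbers: the opening, from -1 (shut) to 1 (fully open), then the shift along the tool's x, y, z in cm, then the turn about the tool's z in units of 5 degrees (1.0 is 5 degrees). In form: [[grip, [tx, ty, tz], roll], ...]. A call has 1 to 12 rows; each row is the pose to reach, as a shift and turn from the pose commanded when the call began, along the tool's axes at that moment; what a row does not reach only later rows make up. A row lasts 1/10 s, in which the tool goes at most 50 mm and 8.59 degrees, less where a joint would pass 70% of its speed; a pose out of reach is approached as far as the arm can. A call with a gripper value outside its range is refused whole. The fingers move at their own pace and stop on an object; FORCE is the grip in N (left out, the last holds). Time passes only in rows, so rows that repeat a pose let the fingers close. It gives the time, the measured TCP pose, the force, the opening and the grip force at its end, in the units of the state.
- manip.read_state(): the state, without advancing time (a new reading comes with each control period).
- manip.camera(name): name is "scene" or "side" or "wrist"; returns the picture (400x640x3 uint8, red, green, blue); there is no depth.
- manip.camera_params(name): a dict with "fovy" (degrees; the focal length in pixels is half the picture's height over the tangent of half this angle, whatever the lens; pixels are square), "cx", "cy" (the principal point, pixels), "origin" and "attitude" of the camera in the world. Camera axes: x right, y down, z forward; pixel columns grow to the right and rows downward; lengths in mm; the calibration is good to about 2 mm. A picture is of the moment at which its call begins: read the wrist's pose just before it. camera_params takes no time and is no camera call; for the wrist camera it gives the pose at the moment of the call.
- manip.sign_off(): hands the job in; it is judged then, once.
The state is a dict: "clock": time; "joints": joint angles; "qd": joint speeds; "effort": joint torques, N m; "eef_pos": TCP position; "eef_rot": TCP orientation; "wrist_force": force on the tool from outside, world axes, zero at the start; "moment": the same for the moment, N m; "finger_gap": finger opening in mm; "finger_force": force on a finger pad.
Only numpy, scipy, OpenCV 4.12 (cv2) and the standard library are available. Lean on these libraries where they do the work, as an engineer would, in place of code of your own. Each camera call takes 0.05 s, during which the arm holds its last target. There are 200 camera calls.

## Task

On the cutting jig, swing the orange fence plate round its pivot by pushing it near its free outer corner until its side bears against the brass stop, and keep a light, steady push of about 8 N on it there for a second so it is truly home; never press it harder than 20 N. Then take the index pin with the black knob out of its metal parking block, put it down through the plate's hole into the socket below until the knob sits on the plate, and let go. Leave the paint jar, glue bottle and screwdriver alone.

Things in the scene. Friction and masses are not known exactly. Their poses are not given: they have to be found in the camera images.
- base: Fixed plywood jig board 240 x 220 mm (x, y), 24 mm thick, with a green inlay on top. Origin: centre of its underside, on the table; x, y along its edges, z up.
- pivot (a point): Foot of the pivot on the board's top face, at (-85, 50, 24) mm in the board frame. A 12 mm steel pin fixed to the board passes through the plate and carries a cap of 24 mm diameter, top 17 mm above the board, that keeps the plate from lifting off.
- stop_guide: Fixed guide of the stop in the board's top; origin at the foot of the pivot, axes as the board's. It carries the set stop: a brass post of 16 mm diameter, 28 mm high, and a steel index socket flush in the board (12 mm hole, 24 mm deep, chamfered). The stop was set and clamped anywhere within 0.05 rad either way about the pivot; its setting is not reported: see or feel it.
- plate: Orange fence plate, 8 mm thick, loose on the pivot (about 1 mm play); slides on the board with plain friction, about 0.35 kg, stays where left. Origin: pivot axis, underside; x to its free end, z up. Spans x -30 to 140, y -30 to 30 mm; a fence rib, y -30 to -18, full length, top 30 mm above the underside. Starts swung 0.5 to 1.0 rad clockwise (from above) from home.
- plate_hole (a point): Index hole at the top face of the plate, at (75, 6, 8) mm in the plate frame. 11.5 mm diameter with a 2 mm chamfer. When the plate is home against the stop, wherever that is set, this hole is over the stop's socket; pin length below the plate is then 22 mm.
- push_spot (a point): Push point on the outer (-y) upright face of the fence rib, near the free corner, at (128, -30, 19) mm in the plate frame. Pushing here towards plate +y turns the plate anticlockwise until its +y edge (y = 30) meets the stop post, at about x = 115; the plate is then parallel to the board's x axis to 0.05 rad, as the stop is set.
- pin_block: Fixed aluminium parking block, 56 x 56 x 36 mm, in which the pin stands at the start. Origin: centre of the underside. A 12 mm hole goes down through its middle.
- pin: Index pin: steel shank of 10 mm diameter, 30 mm long, its end tapered to 6 mm over the last 4 mm, and above it a black cylindrical knob of 22 mm diameter and 32 mm height with a red band, whose underside rests on the block or on the plate. 62 mm in all, about 50 g. Origin: lower end of the shank; z up along the pin.
- pin_head (a point): Middle of the pin's knob, 52 mm above the pin's lower end (10 mm below its top), where to grip it.
- paint_jar: Bystander: blue paint jar with a white cap, 44 mm diameter, 55 mm high, standing loose. Origin: centre of the underside.
- glue_bottle: Bystander: white glue bottle with a red cap, 48 mm diameter, 120 mm high, standing loose. Origin: centre of the underside.
- screwdriver: Bystander: screwdriver, lying loose beyond the board. Origin: underside, near the middle of its length; x along it.
Things that resemble listed ones, but are neither listed nor needed, are in the scene too. What is meant by the plate is not red, and is the smaller of those in its own colour.

How it is judged:
By the outcome, as a careful person would: the job done as asked, in the order asked, and still so for the second after the job is handed in, with the robot touching nothing.
It also fails if it takes over 72 s, if anything falls off the work surface, if the arm or the gripper's body presses on something with over 40 N, if the wrist force passes 120 N, or if a joint passes its speed limit or range.

## Working session

There is one attempt and no reset: what is moved stays moved. The work goes in short steps, Python scripts to look and compute and a shell command to move; the robot and the scene stay as the last step left them, time stands still between calls to the robot, and variables do not carry over. Pictures are saved under pics/ and viewed, at most 10 in all, crops included, and the job is handed in when it is done.

```bash
mkdir -p pics; python3 - <<'E'
from cell import manip
import cv2
print(manip.read_state(), manip.tip_reach)
for n in ("scene","side"):
    p=manip.camera_params(n);print(n,p)
    im=manip.camera(n); cv2.imwrite(f"pics/{n}0.png",im[:,:,::-1])
print(manip.camera_params("wrist"))
E
```

```text
{'clock': 0.0, 'joints': array([-1.34959374e+00,  3.00474681e-01,  1.52158855e+00, -2.82837936e-05,
        1.32071836e+00, -6.65771349e-02]), 'qd': array([ 0.00021784,  0.00060033, -0.00028464, -0.00280682, -0.00060673,
       -0.00140381]), 'effort': array([-2.24997391e-03, -5.31799006e+01, -3.52740097e+01,  7.07732281e-02,
        2.44574749e-02, -6.55601048e-05]), 'eef_pos': array([ 156.04954917, -527.13176211,  218.88120512]), 'eef_rot': array([-3.14040453e+00, -5.17626663e-05,  2.87786709e-01]), 'wrist_force': array([-0.22135012, -0.07434506, -0.37434223]), 'moment': array([ 0.02585292,  0.06049095, -0.02830975]), 'finger_force': 0.0, 'finger_gap': 93.76829189353644} 14.0
scene {'fovy': 49.65553439925568, 'cx': 321.69259779601117, 'cy': 202.58062597566035, 'origin': array([1194.5188702 , -348.80931692,  762.862544  ]), 'attitude': array([-2.29854236,  0.00350512,  1.0526115 ])}
side {'fovy': 46.03961511449512, 'cx': 315.0083097663015, 'cy': 197.3612175610892, 'origin': array([-108.76873642,  887.90998196,  727.35304906]), 'attitude': array([-2.107581  , -0.0253715 , -2.47639495])}
{'fovy': 66.87761374673559, 'cx': 322.47044295146213, 'cy': 204.81598300245386, 'origin': array([ 221.39071822, -508.02177724,  384.11147946]), 'attitude': array([ 2.90271533e+00,  4.49386030e-04, -1.28336904e+00])}
```

View pics/scene0.png

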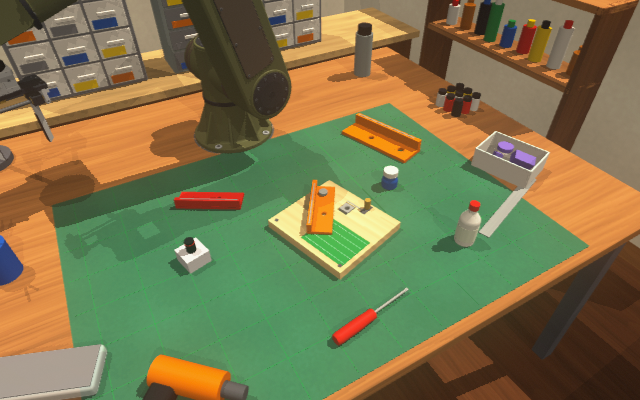

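View pics/side0.png

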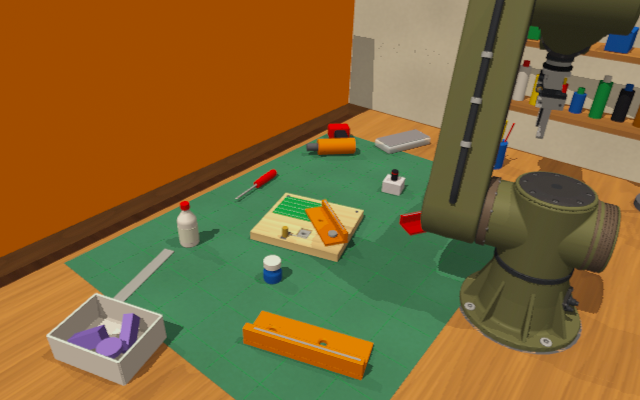

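In the scene view, the orange plate on the board is at (320,207). Things it could be taken for are the larger orange one at (381,138), the red one at (209,200) and the orange drill at (190,380). The pin's black knob is at (190,245) in its block at (193,255). The dark bottles at (458,100) are not it. My choice is the plate on the board, on the pivot, and I'll check it in a crop.

```bash
python3 - <<'E'
import cv2,numpy as np
a=cv2.imread("pics/scene0.png");b=cv2.imread("pics/side0.png")
r=lambda im,x,y,w,h,k:cv2.resize(im[y:y+h,x:x+w],None,fx=k,fy=k,interpolation=cv2.INTER_CUBIC)
c=np.zeros((560,800,3),np.uint8)
c[:,:]=0
c[0:500,0:700]=r(a,264,176,140,100,5)
cv2.imwrite("pics/c1.png",c[:500,:700])
d=np.zeros((600,800,3),np.uint8)
d[0:350,0:600]=r(b,248,190,120,70,5)
d[350:600,0:300]=r(a,165,230,60,50,5)
d[350:550,300:500]=r(b,375,160,40,40,5)
cv2.imwrite("pics/c2.png",d)
E
```

```text
(no output)
```

View pics/c1.png

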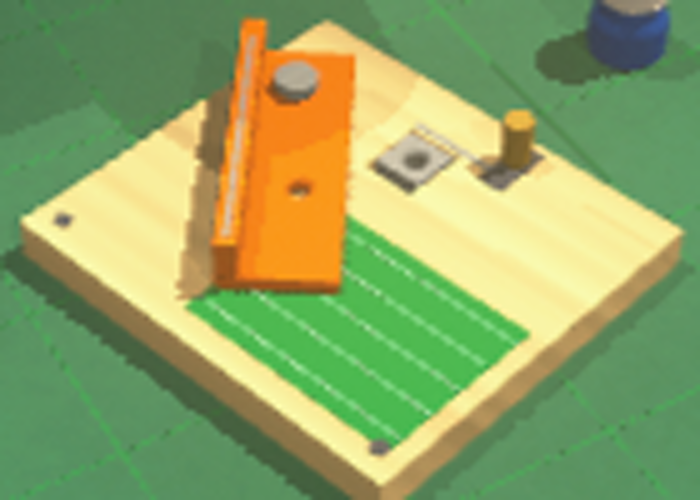

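View pics/c2.png

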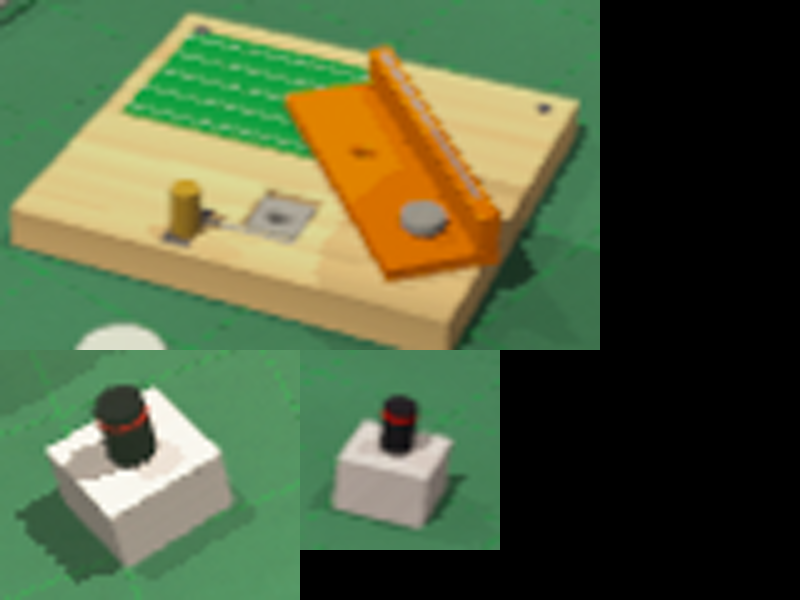

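```bash
cat > h.py <<'E'
from cell import manip
import numpy as np
from scipy.optimize import least_squares
from scipy.spatial.transform import Rotation as R
P={n:manip.camera_params(n) for n in("scene","side")}
def proj(p,X):
    f=200/np.tan(np.radians(p["fovy"]/2)); c=R.from_euler("xyz",p["attitude"]).inv().apply(np.atleast_2d(X)-p["origin"])
    return np.c_[p["cx"]+f*c[:,0]/c[:,2],p["cy"]+f*c[:,1]/c[:,2]]
def ray(p,uv,z):
    f=200/np.tan(np.radians(p["fovy"]/2)); d=R.from_euler("xyz",p["attitude"]).apply([(uv[0]-p["cx"])/f,(uv[1]-p["cy"])/f,1])
    return p["origin"]+d*(z-p["origin"][2])/d[2]
def T(q,L): return R.from_euler("z",q[2]).apply(np.atleast_2d(L))+[q[0],q[1],0]
def fit(q0,obs): # obs: (cam,uv,local)
    g=lambda q:np.concatenate([proj(P[c],T(q,l))[0]-uv for c,uv,l in obs])
    s=least_squares(g,q0,loss="soft_l1"); return s.x,g(s.x).round(1)
E
python3 - <<'E'
from h import *
s=lambda x,y,ox=264,oy=176,bx=0,by=0:("scene",((x-bx+.5)/5-.5+ox,(y-by+.5)/5-.5+oy))
d=lambda x,y,ox=248,oy=190,bx=0,by=0:("side",((x-bx+.5)/5-.5+ox,(y-by+.5)/5-.5+oy))
C=[(-120,110,24),(120,110,24),(-120,-110,24),(120,-110,24)]
obs=[(*a,l) for a,l in zip([s(328,20),s(683,233),s(22,226),s(380,488)],C)]+[(*a,l) for a,l in zip([d(448,345),d(11,210),d(580,102),d(190,14)],C)]
obs+=[(*s(296,76),(-85,50,41)),(*d(422,212),(-85,50,41))]
b,res=fit([500,0,0],obs);print("board",b,res)
piv=T(b,[-85,50,0])[0];print("pivot",piv)
for n,z,uvs in[("cap",41,[s(296,76),d(422,212)]),("hole",32,[s(300,188),d(362,153)]),("post",52,[s(518,118),d(186,187)]),("socket",24,[s(416,160),d(278,217)]),("knobtop",68,[s(121,393,165,230,0,350),d(400,404,375,160,300,350)]),("jar",55,[("scene",(390,171)),("side",(272,262))]),("glue",120,[("scene",(474,206)),("side",(185,205))])]:
    for c,uv in uvs:
        w=ray(P[c],uv,z);v=R.from_euler("z",-b[2]).apply(w-piv);print(n,c,w.round(1),"rel",v.round(1),"ang",np.arctan2(v[1],v[0]).round(3))
B=[(28,28,36),(28,-28,36),(-28,28,36),(-28,-28,36)]
print(R.from_euler("z",0).as_matrix()[0,0])
for u in [s(48,450,165,230,0,350),s(155,390,165,230,0,350),s(220,455,165,230,0,350),s(113,518,165,230,0,350)]: print(ray(P["scene"],u[1],36).round(1))
print("home angs: hole",np.arctan2(6,75),"post",np.arctan2(38,115))
E
```

```text
board [5.45834318e+02 5.20664952e+01 2.83301644e-01] [-0.2 -0.2  0.1 -0.3 -0.4 -1.1  0.2 -0.3 -0.3 -4.6 -0.1 -0.6 -0.5 -0.1
 -0.  -0.2  0.1 -0.2  0.2 -0. ]
pivot [450.24624708  76.31357199   0.        ]
cap scene [450.9  75.5  41. ] rel [ 0.4 -0.9 41. ] ang -1.129
cap side [450.5  76.8  41. ] rel [ 0.4  0.3 41. ] ang 0.764
hole scene [517.2  39.8  32. ] rel [ 54.1 -53.7  32. ] ang -0.782
hole side [515.   42.6  32. ] rel [ 52.7 -50.5  32. ] ang -0.764
post scene [545.7 148.8  52. ] rel [111.9  43.   52. ] ang 0.367
post side [546.1 149.3  52. ] rel [112.4  43.3  52. ] ang 0.367
socket scene [521.1 105.4  24. ] rel [76.2  8.2 24. ] ang 0.107
socket side [518.8 108.6  24. ] rel [74.8 11.8 24. ] ang 0.156
knobtop scene [ 472.  -278.5   68. ] rel [ -78.3 -346.7   68. ] ang -1.793
knobtop side [ 476.5 -280.    68. ] rel [ -74.4 -349.4   68. ] ang -1.781
jar scene [483.8 264.2  55. ] rel [ 84.7 171.   55. ] ang 1.111
jar side [472.9 276.4  55. ] rel [ 77.7 185.7  55. ] ang 1.175
glue scene [744.4 293.  120. ] rel [343.  125.8 120. ] ang 0.352
glue side [726.7 308.8 120. ] rel [330.4 145.9 120. ] ang 0.416
1.0
[ 457.  -314.4   36. ]
[ 444.7 -261.    36. ]
[ 498.7 -247.9   36. ]
[ 510.9 -300.6   36. ]
home angs: hole 0.07982998571223732 post 0.319139594272287
```

Scene crop: the plate's rib and cap (296,76), hole (300,188), socket (416,160) and post (518,118) are clear, and it is the small orange plate on the pivot. The side crop agrees: cap (422,212), hole (362,153), post (186,187), knob (400,404). The plate is at about -0.85 rad and the stop at about +0.045 rad, both relative to the board. Next I'll work out the approach.

```bash
cat >> h.py <<'E'
PIV=np.array([450.4,76.2]); BY=0.2833
def pp(th,x,y): # plate-local -> world, th relative to board
    c,s=np.cos(th+BY),np.sin(th+BY); return PIV+[c*x-s*y,s*x+c*y]
def goal(x,y,z,yaw,st=None):
    st=st or manip.read_state(); Rt=R.from_euler("xyz",[np.pi,0,st["eef_rot"][2]])
    d=Rt.inv().apply(np.array([x,y,z])-st["eef_pos"])/10; dy=(yaw-st["eef_rot"][2]+np.pi)%(2*np.pi)-np.pi
    print("shift cm",d.round(2),"roll",round(-np.degrees(dy)/5,2))
E
python3 - <<'E'
from h import *
th=-0.853
for z in(140,47): goal(*pp(th,126,-56),z,th+BY+np.pi/2)
E
```

```text
shift cm [ 49.36 -36.31   7.89] roll -8.17
shift cm [ 49.36 -36.31  17.19] roll -8.17
```

```bash
python3 -m creep '[[-1,[25,-18,0],-4],[-1,[25,-18,0],-4],[-1,[25,-18,0],-4],[-1,[25,-18,0],-4],[-1,[25,-18,0],-4],[-1,[25,-18,0],-4],[-1,[25,-18,0],-4],[-1,[49.4,-36.3,0],-8.2],[-1,[49.4,-36.3,0],-8.2],[-1,[49.4,-36.3,0],-8.2],[-1,[49.4,-36.3,0],-8.2],[-1,[49.4,-36.3,0],-8.2]]' 20; python3 - <<'E'
from h import *
goal(*pp(-.853,126,-56),47,-.853+BY+np.pi/2)
E
```

```text
clock: 1.3
eef_pos: [494.7, -81.9, 219.3]
eef_rot: [-3.142, 0.0, 1.003]
wrist_force: [0.3, -1.4, 0.6]
finger_gap: 2.1
finger_force: 0.0
shift cm [ 5.32  0.35 17.23] roll 0.02
```

```bash
python3 -m creep '[[-1,[5.3,0.3,0],0],[-1,[5.3,0.3,0],0],[-1,[5.3,0.3,4],0],[-1,[5.3,0.3,8],0],[-1,[5.3,0.3,12],0],[-1,[5.3,0.3,14],0],[-1,[5.3,0.3,15.5],0],[-1,[5.3,0.3,16.5],0],[-1,[5.3,0.3,17.2],0],[-1,[5.3,0.3,17.2],0],[-1,[5.3,0.3,17.2],0]]'; python3 - <<'E'
from h import *
import cv2
im=manip.camera("scene")[:,:,::-1];cv2.imwrite("pics/a1.png",cv2.resize(im[120:290,240:430],None,fx=3.5,fy=3.5,interpolation=2))
print(manip.read_state()["wrist_force"])
for th in np.linspace(-.853,.05,10): goal(*pp(th,126,-38),47,th+BY+np.pi/2)
E
```

```text
clock: 2.4
eef_pos: [525.2, -40.4, 48.0]
eef_rot: [3.141, -0.0, 1.003]
wrist_force: [-0.0, 0.4, 0.1]
finger_gap: 0.4
finger_force: 0.0
[0.54499599 0.16186169 0.0655873 ]
shift cm [1.97 0.01 0.12] roll 0.03
shift cm [3.25 0.33 0.12] roll -1.12
shift cm [4.56 0.52 0.12] roll -2.27
shift cm [5.88 0.58 0.12] roll -3.42
shift cm [7.19 0.51 0.12] roll -4.57
shift cm [8.5  0.3  0.12] roll -5.72
shift cm [ 9.77 -0.03  0.12] roll -6.87
shift cm [11.01 -0.49  0.12] roll -8.02
shift cm [12.19 -1.08  0.12] roll -9.17
shift cm [13.31 -1.78  0.12] roll -10.32
```

View pics/a1.png

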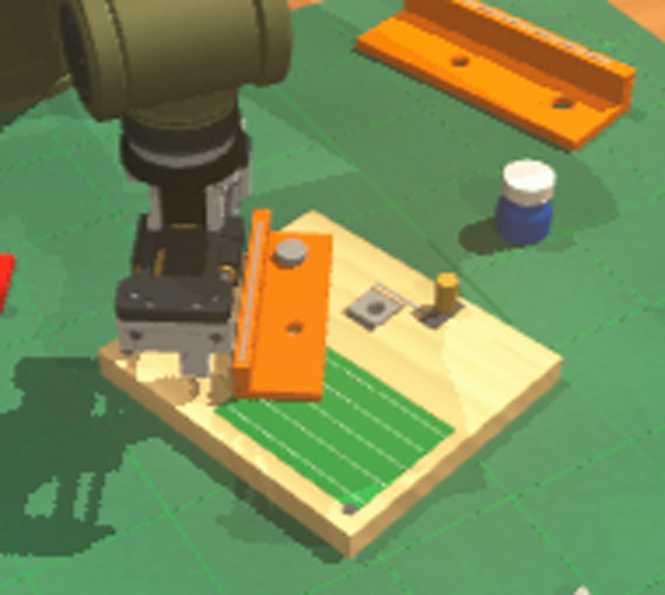

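The closed fingers at (205,365) in the crop stand just outside the rib near its free corner. Pushing slowly now.

```bash
python3 -m creep '[[-1,[0.4,0,0],0],[-1,[0.8,0,0],0],[-1,[1.1,0,0],0],[-1,[1.4,0,0],0],[-1,[1.7,0,0],0],[-1,[2,0,0],0],[-1,[2.2,0.1,0.1],-0.2],[-1,[2.5,0.1,0.1],-0.4],[-1,[2.8,0.2,0.1],-0.7],[-1,[3.0,0.3,0.1],-0.9],[-1,[3.25,0.33,0.1],-1.1],[-1,[3.6,0.4,0.1],-1.4]]'; python3 - <<'E'
from h import *
print(manip.read_state()["wrist_force"])
for th in np.linspace(-.75,-.35,5): goal(*pp(th,126,-38),47,th+BY+np.pi/2)
E
```

```text
clock: 3.65
eef_pos: [547.7, -11.8, 46.3]
eef_rot: [-3.141, 0.0, 1.127]
wrist_force: [0.7, -1.4, -0.9]
finger_gap: 0.3
finger_force: 0.4
[ 0.68339561 -1.40776694 -0.91927507]
shift cm [-0.32 -0.06 -0.07] roll 0.26
shift cm [ 0.95  0.29 -0.07] roll -0.88
shift cm [ 2.24  0.51 -0.07] roll -2.03
shift cm [ 3.56  0.59 -0.07] roll -3.17
shift cm [ 4.87  0.55 -0.07] roll -4.32
```

```bash
python3 -m creep '[[-1,[0.3,0.1,0],-0.3],[-1,[0.6,0.2,0],-0.6],[-1,[0.95,0.3,0],-0.9],[-1,[1.4,0.4,0],-1.3],[-1,[1.8,0.45,0],-1.65],[-1,[2.2,0.5,0],-2],[-1,[2.6,0.53,0],-2.4],[-1,[3.1,0.56,0],-2.8],[-1,[3.56,0.6,0],-3.2],[-1,[4,0.58,0],-3.6],[-1,[4.4,0.57,0],-3.95],[-1,[4.87,0.55,0],-4.3]]'; python3 - <<'E'
from h import *
for th in (-.35,-.25,-.15,-.08,-.04,0,.02,.05): print(th);goal(*pp(th,126,-38),47,th+BY+np.pi/2)
E
```

```text
clock: 4.85
eef_pos: [573.7, 30.0, 46.5]
eef_rot: [3.142, 0.0, 1.503]
wrist_force: [0.2, -0.5, -0.3]
finger_gap: 0.7
finger_force: 0.5
-0.35
shift cm [-0.01 -0.01 -0.05] roll -0.01
-0.25
shift cm [ 1.27  0.3  -0.05] roll -1.15
-0.15
shift cm [ 2.57  0.49 -0.05] roll -2.3
-0.08
shift cm [ 3.49  0.54 -0.05] roll -3.1
-0.04
shift cm [ 4.02  0.54 -0.05] roll -3.56
0
shift cm [ 4.54  0.52 -0.05] roll -4.02
0.02
shift cm [ 4.8   0.5  -0.05] roll -4.25
0.05
shift cm [ 5.2   0.47 -0.05] roll -4.59
```

```bash
python3 -m creep '[[-1,[0.4,0.1,0],-0.4],[-1,[0.8,0.2,0],-0.8],[-1,[1.27,0.3,0],-1.15],[-1,[1.7,0.35,0],-1.5],[-1,[2.15,0.4,0],-1.9],[-1,[2.57,0.48,0],-2.3],[-1,[2.9,0.5,0],-2.6],[-1,[3.2,0.52,0],-2.85],[-1,[3.5,0.54,0],-3.1],[-1,[3.7,0.54,0],-3.3],[-1,[3.9,0.54,0],-3.5],[-1,[4.1,0.54,0],-3.65]]'; python3 - <<'E'
from h import *
for th in (-.04,0,.02,.05): print(th);goal(*pp(th,126,-38),47,th+BY+np.pi/2)
E
```

```text
clock: 6.05
eef_pos: [581.9, 70.3, 46.5]
eef_rot: [3.141, -0.0, 1.82]
wrist_force: [0.7, -1.7, 1.0]
finger_gap: 0.4
finger_force: 0.7
-0.04
shift cm [-0.06 -0.02 -0.05] roll 0.07
0
shift cm [ 0.45  0.12 -0.05] roll -0.39
0.02
shift cm [ 0.7   0.19 -0.05] roll -0.61
0.05
shift cm [ 1.09  0.27 -0.05] roll -0.96
```

```bash
python3 -m creep '[[-1,[0.1,0.03,0],-0.1],[-1,[0.2,0.05,0],-0.2],[-1,[0.3,0.08,0],-0.3],[-1,[0.4,0.1,0],-0.35],[-1,[0.5,0.13,0],-0.43],[-1,[0.6,0.15,0],-0.5],[-1,[0.65,0.17,0],-0.55],[-1,[0.7,0.18,0],-0.6],[-1,[0.7,0.18,0],-0.6]]'; python3 -m creep '[[-1,[0.05,0.02,0],-0.05],[-1,[0.1,0.03,0],-0.1],[-1,[0.1,0.03,0],-0.1]]'
```

```text
clock: 6.95
eef_pos: [581.9, 77.5, 46.5]
eef_rot: [3.142, -0.0, 1.872]
wrist_force: [0.5, -0.9, 1.6]
finger_gap: 0.5
finger_force: 0.7
clock: 7.25
eef_pos: [581.9, 78.5, 46.5]
eef_rot: [3.141, -0.0, 1.881]
wrist_force: [2.1, 0.1, 0.9]
finger_gap: 0.3
finger_force: 0.8
```

Fine steps now, 0.5 mm at a time, until the force rises.

```bash
for i in 1 2 3; do :; done
python3 -m creep '[[-1,[0.05,0,0],0],[-1,[0.05,0,0],0]]' | grep -E "pos|wrist"
python3 -m creep '[[-1,[0.05,0,0],0],[-1,[0.05,0,0],0]]' | grep -E "pos|wrist"
python3 -m creep '[[-1,[0.05,0,0],0],[-1,[0.05,0,0],0]]' | grep -E "pos|wrist"
```

```text
eef_pos: [581.8, 79.0, 46.5]
wrist_force: [1.5, -1.4, -0.5]
eef_pos: [581.6, 79.4, 46.4]
wrist_force: [1.9, -0.8, 0.2]
eef_pos: [581.4, 79.9, 46.4]
wrist_force: [2.5, -0.7, 0.9]
```

```bash
python3 -m creep '[[-1,[0.05,0,0],0],[-1,[0.05,0,0],0]]' | grep -E "pos|wrist"
python3 -m creep '[[-1,[0.05,0,0],0],[-1,[0.05,0,0],0]]' | grep -E "pos|wrist"
python3 - <<'E'
from h import *
for th in (.03,.05): goal(*pp(th,126,-38),47,th+BY+np.pi/2)
E
```

```text
eef_pos: [581.2, 80.4, 46.4]
wrist_force: [1.0, -1.3, 0.1]
eef_pos: [581.1, 80.9, 46.4]
wrist_force: [1.7, -0.7, -0.6]
shift cm [-0.22  0.03 -0.06] roll -0.04
shift cm [ 0.03  0.1  -0.06] roll -0.27
```

```bash
python3 -m creep '[[-1,[0.05,0,0],0],[-1,[0.05,0,0],0]]' | grep -E "pos|wrist"
python3 -m creep '[[-1,[0.05,0,0],0],[-1,[0.05,0,0],0]]' | grep -E "pos|wrist"
python3 -m creep '[[-1,[0.04,0,0],0],[-1,[0.04,0,0],0]]' | grep -E "pos|wrist"
```

```text
eef_pos: [581.1, 81.2, 46.5]
wrist_force: [2.9, -3.0, -0.9]
eef_pos: [581.0, 81.3, 46.6]
wrist_force: [3.9, -6.7, -0.6]
eef_pos: [581.0, 81.4, 46.6]
wrist_force: [3.3, -7.6, 0.7]
```

```bash
python3 - <<'E'
from h import *
import cv2
a=[manip.camera(n)[:,:,::-1] for n in("scene","side")]
o=np.vstack([cv2.resize(a[0][185:245,290:400],None,fx=5,fy=5,interpolation=2),cv2.resize(a[1][195:255,260:370],None,fx=5,fy=5,interpolation=2)])
cv2.imwrite("pics/a2.png",o);print(manip.read_state()["wrist_force"])
E
```

```text
[ 4.58917716 -8.55872767 -0.61041044]
```

View pics/a2.png

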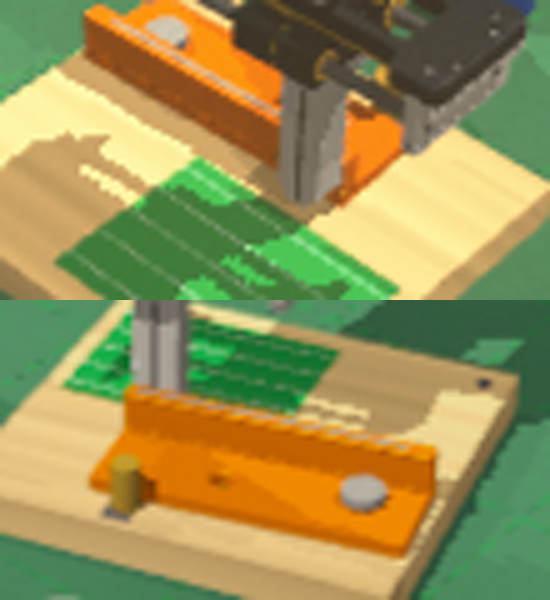

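The plate's edge touches the post (side crop 125,485) and the fingers bear on the rib near its free corner. Force is about 8–9 N, so I'll hold it there.

```bash
python3 -m creep '[[-1,[0,0,0],0],[-1,[0,0,0],0],[-1,[0,0,0],0],[-1,[0,0,0],0],[-1,[0,0,0],0],[-1,[0,0,0],0]]' | grep wrist
python3 -m creep '[[-1,[0,0,0],0],[-1,[0,0,0],0],[-1,[0,0,0],0],[-1,[0,0,0],0],[-1,[0,0,0],0],[-1,[0,0,0],0]]' | grep wrist
python3 -m creep '[[-1,[-0.1,0,0],0],[-1,[-0.3,0,0],0],[-1,[-0.8,0,0],0],[-1,[-1.5,0,0],0],[-1,[-2.5,0,0],0],[-1,[-2.5,0,-4],0],[-1,[-2.5,0,-8],0],[-1,[-2.5,0,-12],0],[-1,[-2.5,0,-12],0]]'
python3 - <<'E'
from h import *
import cv2
print("home?", )
im=manip.camera("side");cv2.imwrite("pics/side2.png",im[:,:,::-1])
im=manip.camera("scene");cv2.imwrite("pics/scene2.png",im[:,:,::-1])
for yaw in(.25+np.pi/2,.25): goal(475,-280,170,yaw)
print(manip.read_state()["joints"])
E
```

```text
wrist_force: [3.5, -7.5, -0.4]
wrist_force: [4.0, -8.5, 0.6]
clock: 11.05
eef_pos: [590.5, 57.8, 172.2]
eef_rot: [3.133, 0.002, 1.88]
wrist_force: [0.3, 0.1, -0.2]
finger_gap: 0.3
finger_force: 0.0
home?
shift cm [-28.72 -21.1   -0.31] roll 0.68
shift cm [-28.72 -21.1   -0.31] roll 18.68
[ 3.59488091e-02  4.36030794e-01  1.46102586e+00  1.62705016e-05
  1.24329871e+00 -2.73285557e-01]
```

```bash
python3 -m creep '[[0.3,[-28.7,-21.1,0],0.1],[0.3,[-28.7,-21.1,0],0.1],[0.3,[-28.7,-21.1,0],0.1],[0.3,[-28.7,-21.1,0],0.1],[0.3,[-28.7,-21.1,0],0.1],[0.3,[-28.7,-21.1,0],0.1],[0.3,[-28.7,-21.1,0],0.1],[0.3,[-28.7,-21.1,0],0.1],[0.3,[-28.7,-21.1,0],0.1],[0.3,[-28.7,-21.1,0],0.1],[0.3,[-28.7,-21.1,0],0.1],[0.3,[-28.7,-21.1,0],0.1]]' 20
python3 - <<'E'
from h import *
import cv2
p=manip.camera_params("wrist");im=manip.camera("wrist")[:,:,::-1];np.save("pics/w1.npy",p,allow_pickle=True)
cv2.imwrite("pics/w1.png",im)
print(proj(p,[[475,-280,68],[475,-280,36]]))
E
```

```text
clock: 12.35
eef_pos: [475.2, -278.2, 166.3]
eef_rot: [-3.141, -0.0, 1.873]
wrist_force: [-0.2, -0.2, -0.6]
finger_gap: 61.4
finger_force: 0.0
[[321.91858227 210.87336273]
 [321.98814226 202.69687837]]
```

View pics/w1.png

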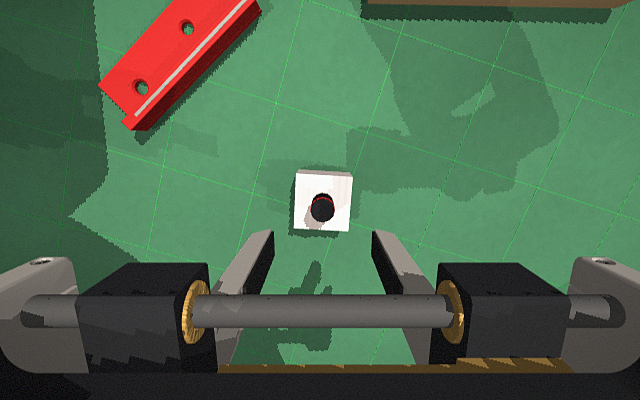

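The wrist view shows the knob at (322,207) in the white block, between the fingers. I'll measure it.

```bash
cat >> h.py <<'E'
def blob(im,x0,y0,x1,y1,thr):
    m=im[y0:y1,x0:x1].max(2)<thr; ys,xs=np.nonzero(m); return xs.min()+x0,xs.max()+x0,ys.min()+y0,ys.max()+y0,len(xs)
E
python3 - <<'E'
from h import *
import cv2
p=np.load("pics/w1.npy",allow_pickle=True).item();im=cv2.imread("pics/w1.png")
b=blob(im,304,180,342,229,70);print(b)
f=200/np.tan(np.radians(p["fovy"]/2));r=11*f/(p["origin"][2]-68)
u=((b[0]+b[1])/2,b[3]+.5-r);print(u,r)
w=ray(p,u,68);print("knob",w)
goal(w[0],w[1],54,manip.read_state()["eef_rot"][2])
E
```

```text
(np.int64(311), np.int64(333), np.int64(193), np.int64(221), 475)
(np.float64(322.0), np.float64(208.85603914733835)) 12.64396085266166
knob [ 474.51271865 -278.18852018   68.        ]
shift cm [ 0.04 -0.06 11.24] roll -0.0
```

```bash
python3 -m creep '[[0.3,[0,-0.05,4],0],[0.3,[0,-0.05,8],0],[0.3,[0,-0.05,9.5],0],[0.3,[0,-0.05,10.5],0],[0.3,[0,-0.05,11.2],0],[0.3,[0,-0.05,11.2],0],[-1,[0,-0.05,11.2],0],[-1,[0,-0.05,11.2],0],[-1,[0,-0.05,11.2],0],[-1,[0,-0.05,11.2],0],[-1,[0,-0.05,11.2],0],[-1,[0,-0.05,11.2],0]]' 20
python3 -m creep '[[-1,[0,0,0],0],[-1,[0,0,0],0]]'
```

```text
clock: 13.6
eef_pos: [474.4, -279.5, 54.6]
eef_rot: [3.141, 0.0, 1.872]
wrist_force: [-0.3, 1.1, 1.3]
finger_gap: 21.5
finger_force: 20.0
clock: 13.8
eef_pos: [474.4, -279.5, 54.6]
eef_rot: [3.141, 0.0, 1.872]
wrist_force: [-0.2, -0.7, 2.2]
finger_gap: 21.2
finger_force: 20.0
```

```bash
python3 -m creep '[[-1,[0,0,-1],0],[-1,[0,0,-3],0],[-1,[0,0,-6],0],[-1,[0,0,-10],0],[-1,[0,0,-12],0],[-1,[0,0,-12],0]]'
python3 - <<'E'
from h import *
th=.045;h=pp(th,75,6);print(h,pp(th,75,-50));goal(*pp(th,75,-50),166,th+BY+np.pi/2)
E
```

```text
clock: 14.4
eef_pos: [475.1, -280.0, 178.0]
eef_rot: [3.138, 0.004, 1.872]
wrist_force: [0.4, 0.3, -1.0]
finger_gap: 21.4
finger_force: 20.0
[519.45978297 106.06212277] [537.51610315  53.0529792 ]
shift cm [29.96 15.83  1.2 ] roll -0.31
```

```bash
python3 -m creep '[[-1,[30,15.8,1],-0.3],[-1,[30,15.8,1],-0.3],[-1,[30,15.8,1],-0.3],[-1,[30,15.8,1],-0.3],[-1,[30,15.8,1],-0.3],[-1,[30,15.8,1],-0.3],[-1,[30,15.8,1],-0.3],[-1,[30,15.8,1],-0.3],[-1,[30,15.8,1],-0.3],[-1,[30,15.8,1],-0.3],[-1,[30,15.8,1],-0.3],[-1,[30,15.8,1],-0.3]]'
python3 - <<'E'
from h import *
import cv2
p=manip.camera_params("wrist");im=manip.camera("wrist")[:,:,::-1];np.save("pics/w2.npy",p,allow_pickle=True)
cv2.imwrite("pics/w2.png",im)
h=pp(.045,75,6);print(proj(p,[[*h,32],[*PIV,41],[*pp(.045,115,38),52]]))
cv2.imwrite("pics/w2c.png",cv2.resize(im[60:360,160:480],None,fx=2,fy=2,interpolation=2))
E
```

```text
clock: 15.6
eef_pos: [536.2, 53.0, 164.4]
eef_rot: [-3.142, 0.0, 1.896]
wrist_force: [-0.6, 0.4, -1.0]
finger_gap: 21.7
finger_force: 20.0
[[323.84464897 144.33068808]
 [244.15124834 151.48807831]
 [369.57476374 107.91315754]]
```

View pics/w2c.png

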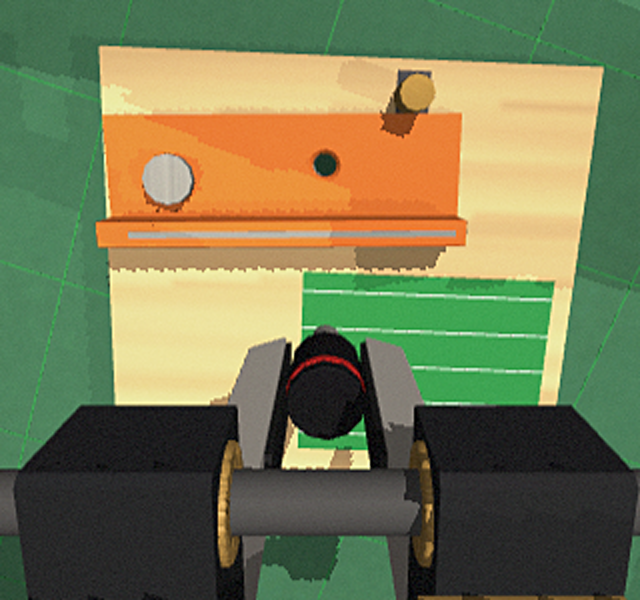

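The crop shows the plate square to the image, with its edge at the post. The hole is at (326,162), the cap at (168,180), the post top at (416,93), and the pin tip's far edge at about (325,324).

```bash
python3 - <<'E'
from h import *
p=np.load("pics/w2.npy",allow_pickle=True).item();f=lambda x,y:((x+.5)/2-.5+160,(y+.5)/2-.5+60)
hole=ray(p,f(326,162),32);cap=ray(p,f(168,180),41);post=ray(p,f(416,93),52);tip=ray(p,f(325,333),164.4-48.6)
st=manip.read_state();print(hole,cap,post,tip,st["eef_pos"])
t=lambda a:R.from_euler("xyz",[np.pi,0,st["eef_rot"][2]]).inv().apply(a)
print("tip-tcp tool",t(tip-st["eef_pos"]));print("hole-tip tool",t(hole-tip)); print("knob est 1.2; hole-tcp",t(hole-st["eef_pos"]))
v=hole-cap;print("th from hole",np.arctan2(v[1],v[0])-BY-.0798,np.hypot(*v[:2]));v=post-cap;print(np.arctan2(v[1],v[0])-BY-.3191,np.hypot(*v[:2]))
E
```

```text
[517.37866743 108.92741387  32.        ] [449.62158224  77.63777712  41.        ] [545.0024671  150.03967361  52.        ] [535.94713282  52.61244344 115.8       ] [536.27744755  53.13734154 164.49949825]
tip-tcp tool [-0.39152879 -0.48096885 48.69949825]
hole-tip tool [59.29563847  0.43710369 83.8       ]
knob est 1.2; hole-tcp [ 5.89041097e+01 -4.38651510e-02  1.32499498e+02]
th from hole 0.06951624532795435 74.63286112992367
0.04688818675972323 119.74785096388267
```

```bash
python3 -m creep '[[-1,[3,0,0],0],[-1,[5,0,0],0],[-1,[5.8,0,0],0],[-1,[5.8,0,0],0],[-1,[5.8,0,3],0],[-1,[5.8,0,6],0],[-1,[5.8,0,7.6],0],[-1,[5.8,0,7.6],0],[-1,[5.8,0,7.6],0]]'
python3 - <<'E'
from h import *
import cv2
p=manip.camera_params("wrist");im=manip.camera("wrist")[:,:,::-1];np.save("pics/w3.npy",p,allow_pickle=True)
a=cv2.resize(im[100:230,260:390],None,fx=4,fy=4,interpolation=2)
b=manip.camera("side")[:,:,::-1];b=cv2.resize(b[190:250,260:330],None,fx=4,fy=4,interpolation=2)
o=np.zeros((520,800,3),np.uint8);o[:,:520]=a;o[:240,520:800]=b
c=manip.camera("scene")[:,:,::-1];o[250:490,520:800]=cv2.resize(c[175:235,310:380],None,fx=4,fy=4,interpolation=2)
cv2.imwrite("pics/w3.png",o)
E
```

```text
clock: 16.55
eef_pos: [518.1, 108.2, 89.0]
eef_rot: [3.141, 0.0, 1.897]
wrist_force: [0.2, 0.6, -0.4]
finger_gap: 21.3
finger_force: 20.0
```

View pics/w3.png

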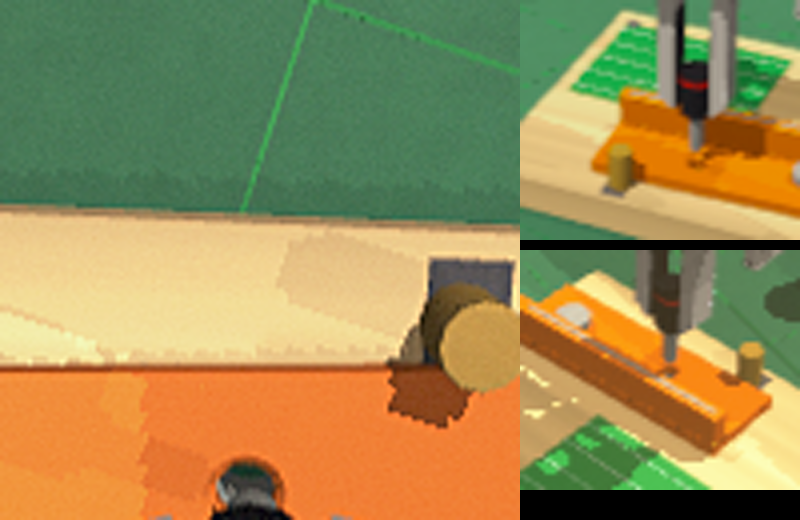

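The wrist crop shows the pin tip over the hole: chamfer far rim at (247,457), tip far edge at about (248,476). The side and scene crops also show it just above the hole.

```bash
python3 - <<'E'
from h import *
p=np.load("pics/w3.npy",allow_pickle=True).item();f=lambda x,y:((x+.5)/4-.5+260,(y+.5)/4-.5+100)
st=manip.read_state();t=lambda a:R.from_euler("xyz",[np.pi,0,st["eef_rot"][2]]).inv().apply(a-st["eef_pos"])
print("hole",t(ray(p,f(247,457),32))-[7.75,0,0],"tip",t(ray(p,f(248,476),40.4))-[3,0,0])
E
```

```text
hole [-1.19908618 -1.35382735 57.64059493] tip [ 2.24992165 -1.14298692 49.24059493]
```

```bash
python3 -m creep '[[-1,[-0.2,0,0],0],[-1,[-0.2,0,0.4],0],[-1,[-0.2,0,0.6],0],[-1,[-0.2,0,0.8],0],[-1,[-0.2,0,0.9],0],[-1,[-0.2,0,0.9],0]]'|grep -E "pos|wrist"
python3 -m creep '[[-1,[0,0,0.1],0],[-1,[0,0,0.2],0],[-1,[0,0,0.2],0]]'|grep -E "pos|wrist"
```

```text
eef_pos: [518.2, 107.0, 79.2]
wrist_force: [0.5, 0.1, -0.6]
eef_pos: [518.3, 107.0, 77.4]
wrist_force: [-1.0, -0.4, -0.5]
```

```bash
python3 -m creep '[[-1,[0,0,0.1],0],[-1,[0,0,0.2],0],[-1,[0,0,0.2],0]]'|grep -E "pos|wrist"
python3 -m creep '[[-1,[0,0,0.1],0],[-1,[0,0,0.2],0],[-1,[0,0,0.2],0]]'|grep -E "pos|wrist"
python3 -m creep '[[-1,[0,0,0.1],0],[-1,[0,0,0.2],0],[-1,[0,0,0.2],0]]'|grep -E "pos|wrist"
```

```text
eef_pos: [518.1, 107.0, 75.2]
wrist_force: [-1.6, 1.4, 0.1]
eef_pos: [518.1, 107.0, 73.3]
wrist_force: [-1.1, 1.4, -0.8]
eef_pos: [518.2, 107.0, 71.3]
wrist_force: [-1.3, 1.2, -0.0]
```

```bash
python3 -m creep '[[-1,[0.04,-0.02,0.1],0],[-1,[0.04,-0.02,0.3],0],[-1,[0.04,-0.02,0.3],0]]'|grep -E "pos|wrist"
python3 -m creep '[[-1,[0,0,0.1],0],[-1,[0,0,0.3],0],[-1,[0,0,0.3],0]]'|grep -E "pos|wrist"
python3 -m creep '[[-1,[0,0,0.1],0],[-1,[0,0,0.3],0],[-1,[0,0,0.3],0]]'|grep -E "pos|wrist"
```

```text
eef_pos: [518.0, 107.1, 68.2]
wrist_force: [-0.1, -0.1, -0.0]
eef_pos: [517.9, 107.2, 65.2]
wrist_force: [0.3, 0.4, -0.2]
eef_pos: [517.9, 107.2, 62.2]
wrist_force: [-0.2, 0.6, -0.2]
```

```bash
python3 -m creep '[[-1,[0,0,0.2],0],[-1,[0,0,0.4],0],[-1,[0,0,0.4],0]]'|grep -E "pos|wrist"
python3 -m creep '[[-1,[0,0,0.2],0],[-1,[0,0,0.4],0],[-1,[0,0,0.4],0]]'|grep -E "pos|wrist"
python3 -m creep '[[-1,[0,0,0.1],0],[-1,[0,0,0.2],0],[-1,[0,0,0.2],0]]'|grep -E "pos|wrist"
python3 -m creep '[[-1,[0,0,0.05],0],[-1,[0,0,0.1],0],[-1,[0,0,0.1],0]]'|grep -E "pos|wrist"
```

```text
eef_pos: [517.8, 107.2, 58.1]
wrist_force: [-1.4, 0.4, -0.7]
eef_pos: [517.9, 107.2, 54.1]
wrist_force: [0.5, -0.6, -0.2]
eef_pos: [517.9, 107.3, 52.3]
wrist_force: [-0.6, -0.7, -0.4]
eef_pos: [517.9, 107.3, 51.4]
wrist_force: [0.5, 0.4, 0.3]
```

```bash
python3 -m creep '[[-1,[0,0,0.05],0],[-1,[0,0,0.05],0]]'|grep -E "pos|wrist"
python3 -m creep '[[-1,[0,0,0.05],0],[-1,[0,0,0.05],0]]'|grep -E "pos|wrist"
python3 -m creep '[[-1,[0,0,0.03],0],[-1,[0,0,0.03],0]]'|grep -E "pos|wrist"
```

```text
eef_pos: [518.0, 107.2, 50.9]
wrist_force: [0.2, -0.5, -0.3]
eef_pos: [518.0, 107.3, 50.6]
wrist_force: [0.4, -0.6, 2.1]
eef_pos: [518.1, 107.3, 50.6]
wrist_force: [-2.7, -1.1, 6.5]
```

The knob is seated at the expected height with about 6 N. Release and retreat.

```bash
python3 -m creep '[[-0.3,[0,0,-0.02],0],[-0.1,[0,0,-0.02],0],[-0.1,[0,0,-0.02],0],[-0.1,[0,0,-0.02],0],[-0.1,[0,0,-0.02],0],[-0.1,[0,0,-1],0],[-0.1,[0,0,-3],0],[-0.1,[0,0,-7],0],[-0.1,[0,0,-11],0],[-0.1,[-6,0,-13],0],[-0.1,[-12,0,-13],0],[-0.1,[-12,0,-13],0]]'
python3 - <<'E'
from h import *
import cv2
o=[]
for n,(x,y) in(("scene",(270,170)),("side",(250,185))):
    im=manip.camera(n)[:,:,::-1];o.append(cv2.resize(im[y:y+85,x:x+120],None,fx=3.3,fy=3.3,interpolation=2))
cv2.imwrite("pics/end.png",np.hstack(o));print(manip.read_state()["wrist_force"])
E
```

```text
clock: 22.4
eef_pos: [557.4, -9.4, 181.9]
eef_rot: [3.14, 0.001, 1.896]
wrist_force: [-1.1, 0.5, -1.2]
finger_gap: 41.9
finger_force: 0.0
[ 0.22229785  0.36729619 -0.1864911 ]
```

View pics/end.png

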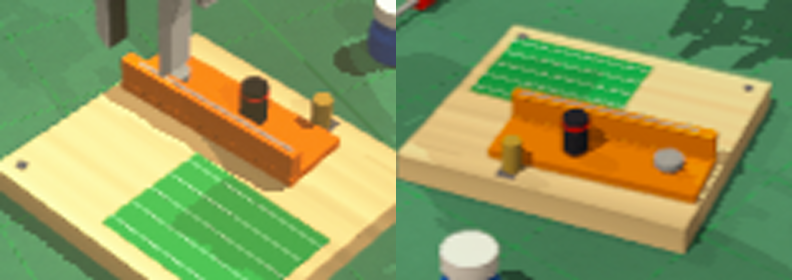

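The picture shows the knob upright and seated on the plate (scene 255,100; side 575,132), the plate still at the post, and the gripper clear.

```bash
python3 -c "from cell import manip; print(manip.sign_off())"
```

```text
the job is handed in; nothing more can be done
None
```

The job is handed in: the plate was held against the stop at about 8–9 N for over a second, then the pin was put through its hole into the socket and released with the knob seated on the plate; the robot went nowhere near the jar, bottle or screwdriver.

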